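# Thread a curved lock-out hook into a guard interlock

### The job

Take the curved lock-out hook by its red handle, pass its arc through the steel eye of the interlock station and swing it on round until its tip presses firmly on the yellow plunger inside the housing: lean on it with about 8 N for a moment. Go by feel, never pressing hook and station together with more than 15 N, then let go and leave the hook standing on its foot, through the eye, with its tip at the plunger. Do not disturb the bottle, the bearing or the tape roll.

Things in the scene. Friction and masses are not known exactly. Their poses are not given: they have to be found in the camera images.
- station: Interlock station fixed to the bench: aluminium plate, 6 mm thick (x -12..84, y -24..60 mm), with an upright steel eye clamped in a slot and a grey housing with red roof (top at z 46 mm). Origin on the bench straight below the middle of the slot, z up. The hook passes the eye along +x, then bends towards +y; its foot stays on the bench, at x below -12 mm, where nothing stands.
- eye (a point): Middle of the eye's slot, 30 mm above the bench. The eye, a ring of 8 mm round bar (11 mm hole, axis along the station's x, 1.5 mm play round the hook's bar, top at z = 43.6 mm), is clamped up to 5 mm to either side of this point along the station's y; how far is not measured, feel or look for it. It does not give.
- eye_arc_centre (a point): Centre of the nominal path: 60 mm from eye along the station's +y (the true centre is off by as much as the eye is). The path is a level circle of 60 mm radius, counter-clockwise from above, through the eye and, from 41 degrees past it, into the open mouth of the housing (22 x 22 mm inside; room for the eye's offset).
- hook_handle (a point): Centre of the hook's red handle, 14 mm thick (x), 36 wide (y), 48 high, 80 mm above the underside. Hook: one rigid piece, about 0.22 kg, standing on a round foot of 36 mm with a post up to the handle. Axes are the hook's: a level arc of 8 mm round bar leaves the post, 30 mm above the underside, along +x and bends towards +y (radius 60 mm, 112 degrees).
- hook_tip (a point): Extreme point of the hook's rounded tip: on the arc, 116 degrees from the post, 30 mm above the underside of the foot.
- hook_arc_centre (a point): Centre of the hook's arc: 60 mm from the post along the hook's +y, 30 mm above the underside of the foot.
- threadlock_mid (a point): Bystander: small red bottle with white nozzle, 30 mm wide, 92 mm high, upright; point half-way up.
- bearing_mid (a point): Bystander: ball bearing lying flat, 62 mm across, 16 mm high; point half-way up.
- tape_roll_mid (a point): Bystander: black tape roll lying flat, 62 mm across, 19 mm high; point half-way up.
- plunger_zone (a point): Middle of the zone in the housing where the yellow plunger (19 mm disc, facing the arriving tip) may stand, 56 degrees past the eye. Its place is not measured: the tip meets it between 46 and 66 degrees. It gives under about 3 N, then 2.5 N more per mm; the end of its travel is 10 mm in. Let go, it springs back to about 1 mm and may push the hook back 1 to 3 mm, which is fine.
There are look-alikes about, which are no part of the job. Of the things that look like the part that bears hook_handle, the smallest one is meant.

How it is judged:
On the way, in this order (a step that is already met when the one before it is completed fails the run):
1. the hook's arc is threaded through the eye: tip at least 20 mm past it, not yet pressing on the plunger (x of hook_tip in the frame of station above 0.02 m and distance between hook_arc_centre and eye_arc_centre below 0.013 m and contact force between hook and plunger_c0 below 1 N), for 0.1 s.
2. the hook's tip presses on the plunger with at least 5 N (contact force between hook and plunger_c0 above 5 N and distance between hook_arc_centre and eye_arc_centre below 0.013 m), for 0.3 s.
At the end, for the whole second after the job is handed in: The hook stands upright (within 0.08 rad) on its foot on the bench, its arc through the eye (arc centres within 13 mm, tip more than 35 mm past the eye along the station's x), its tip at the plunger (within 14 mm of the middle of the plunger's 4 mm thick disc) (x of hook_tip in the frame of station above 0.035 m and distance between hook_arc_centre and eye_arc_centre below 0.013 m and distance between hook_tip and plunger_c0 below 0.014 m and angle between hook_handle's own z axis and vertical below 0.08 rad and height (world z) of hook_handle below 0.084 m); the robot touches nothing.
It fails at once if the hook and the station press on each other with more than 15 N (contact force between hook and station above 15 N).
It fails at once if the bottle, the bearing or the tape roll is moved more than 15 mm (distance of any of threadlock_mid, bearing_mid, tape_roll_mid from where it was at the start of the episode above 0.015 m).
It also fails if it takes over 72 s, if anything falls off the work surface, if the arm or the gripper's body presses on something with over 40 N, if the wrist force passes 120 N, or if a joint passes its speed limit or range.

### The arm

A 6-joint arm with a two-finger parallel gripper is mounted at the origin on a cart in front of the work surface, level with it; the furniture and walls round the work are solid. World frame = base frame: x ahead of the robot, y to its left, z up, the work surface at z = 0. Lengths are in m, angles in rad, forces in N, time in s.
With the tool pointing down it reaches from about 0.25 to 0.8 m from the base axis. Payload 8.5 kg.
Tool frame: the origin (TCP) lies at the very end of the fingers, on their centre line; the grasp point (between the pads) lies 19 mm behind it; z points along the fingers, y is the line along which they close (so a half turn about z gives the same grasp; the last joint's range is limited). The gripper opens to 85 mm and grips with 20 to 120 N. Pads are 22 mm wide; open, the fingers measure 114 mm over their backs; the gripper's body (76 mm by 85 mm) begins 54 mm behind the grasp point. The pads swing forward as they close: fully open they stand 13 mm farther back than shut.
Start: joints at [1.107, 0.238, -0.013, 1.319, 0, 1.571], TCP at [0.235, 0.469, 0.231] pointing down, gripper open.
Joint ranges: [-2.66, 2.66], [-1.03, 1.9], [-1.14, 1.46], [-1.82, 2.27], [-1.45, 1.34], [-3.14, 3.14]. Speed limits (rad/s): [2.22, 2.22, 2.79, 3.14, 3.14, 3.14].

### API

Orientations are given as a unit quaternion [w, x, y, z].
In Python, from bench import ctrl, imaging gives the robot as it stands.
- The arm moves only by the tool drive_tool, never from a script. Its argument "targets" is a list of rows, each an object of numbers: "grip": the finger opening in mm, from 0 to 85.4; "dx", "dy", "dz": the shift along the tool's x, y, z in mm; "spin": the turn about the tool's z in degrees. A call has 1 to 10 rows; each row is the pose to reach, as a shift and turn from the pose commanded when the call began, along the tool's axes at that moment; what a row does not reach only later rows make up. A row lasts 1/10 s, in which the tool goes at most 50 mm and 8.59 degrees, less where a joint would pass 70% of its speed; a pose out of reach is approached as far as the arm can. A call with a gripper value outside its range is refused whole. The fingers move at their own pace and stop on an object; "grip_force" is the grip in N (left out, the last holds). Time passes only in rows, so rows that repeat a pose let the fingers close. It gives the time, the measured TCP pose, the force, the opening and the grip force at its end, in the units of the state.
- ctrl.get_state(): the state, without advancing time (a new reading comes with each control period).
- imaging.get_image(name): name is "side" or "top" or "wrist"; returns a dict with "img" (384x512x3 uint8, red, green, blue), "intrinsics" (3x3 intrinsics, pixels), "rvec" (rotation vector, rad) and "tvec" (3), from world to camera coordinates, as OpenCV has them. Camera axes: x right, y down, z forward; pixel columns grow to the right and rows downward; lengths in m; the calibration is good to about 2 mm. A picture is of the moment at which its call begins. There is no depth.
- ctrl.close_job(): hands the job in; it is judged then, once.
The state is a dict: "time": time; "joints": joint angles; "dq": joint speeds; "effort": joint torques, N m; "tool_pos": TCP position; "tool_rot": TCP orientation; "contact_force": force on the tool from outside, world axes, zero at the start; "wrist_torque": the same for the moment, N m; "opening": finger opening in m; "grasp_force": force on a finger pad.
Only numpy, scipy, OpenCV 4.12 (cv2) and the standard library are available. Lean on these libraries where they do the work, as an engineer would, in place of code of your own. Each camera call takes 0.05 s, during which the arm holds its last target. There are 200 camera calls.

## Working session

There is one attempt and no reset: what is moved stays moved. The work goes in short steps, Python scripts to look and compute and a tool call to move; the robot and the scene stay as the last step left them, time stands still between calls to the robot, and variables do not carry over. Pictures are saved under pics/ and viewed, at most 12 in all, crops included, and the job is handed in when it is done.

Besides the shell and the picture viewer there is one more tool, called as name(argument=value, ...) on one line, values as JSON. drive_tool: Moves the arm, as the interface text tells. Its arguments: {"type":"object","properties":{"targets":{"type":"array","items":{"type":"object","properties":{"grip":{"type":"number"},"dx":{"type":"number"},"dy":{"type":"number"},"dz":{"type":"number"},"spin":{"type":"number"}}}},"grip_force":{"type":"number"}},"required":["targets"]}

```bash
mkdir -p pics; ls; cat > h.py <<'E'
from bench import ctrl, imaging
import numpy as np, cv2
def cam(n,save=None,crop=None,scale=1):
    d=imaging.get_image(n); im=d["img"][:,:,::-1]
    if save:
        if crop: x0,y0,x1,y1=crop; im=im[y0:y1,x0:x1]
        cv2.imwrite("pics/"+save,cv2.resize(np.ascontiguousarray(im),None,fx=scale,fy=scale,interpolation=cv2.INTER_CUBIC))
    return d
def ray(d,u,v):
    R=cv2.Rodrigues(np.array(d["rvec"],float))[0];t=np.array(d["tvec"],float).ravel()
    K=np.array(d["intrinsics"]);return -R.T@t, R.T@np.linalg.inv(K)@np.array([u,v,1.])
def atz(d,u,v,z):
    c,r=ray(d,u,v);return (c+r*(z-c[2])/r[2])
def proj(d,p):
    return cv2.projectPoints(np.array(p,float).reshape(-1,3),np.array(d["rvec"],float),np.array(d["tvec"],float),np.array(d["intrinsics"],float),None)[0].reshape(-1,2)
E
python3 - <<'E'
from h import *
import pickle
for n in("top","side"):
    d=cam(n,n+"0.png",scale=1.56);pickle.dump(d,open(n+"0.pkl","wb")); print(n,ray(d,256,192))
print(ctrl.get_state())
E
```

```text
pics
top (array([0.36279174, 0.16248592, 1.60917501]), array([ 0.12008051,  0.02108235, -0.99257948]))
side (array([ 0.03823238, -0.56253951,  0.5402535 ]), array([ 0.51744026,  0.73320966, -0.44128377]))
{'time': 0.1, 'joints': array([ 1.10700705e+00,  2.38743050e-01, -1.41210347e-02,  1.31921764e+00,
        1.36536183e-05,  1.57082001e+00]), 'dq': array([-1.48204130e-03, -1.01870144e-03,  3.48983777e-03,  7.44504861e-04,
        4.12990374e-06, -9.50788230e-04]), 'effort': array([ 1.72223117e-03, -5.39722860e+01,  3.46997595e+01,  1.34903562e-02,
        1.64320404e-04,  2.09896484e-06]), 'tool_pos': array([0.23469076, 0.46922469, 0.23074929]), 'tool_rot': array([-1.54342581e-04,  2.29833338e-01,  9.73229790e-01, -6.23926947e-04]), 'contact_force': array([-0.02485293, -1.26151318,  0.91713152]), 'wrist_torque': array([ 0.00717516,  0.02100835, -0.03463092]), 'grasp_force': 0.0, 'opening': 0.08554780313831761}
```

View pics/top0.png

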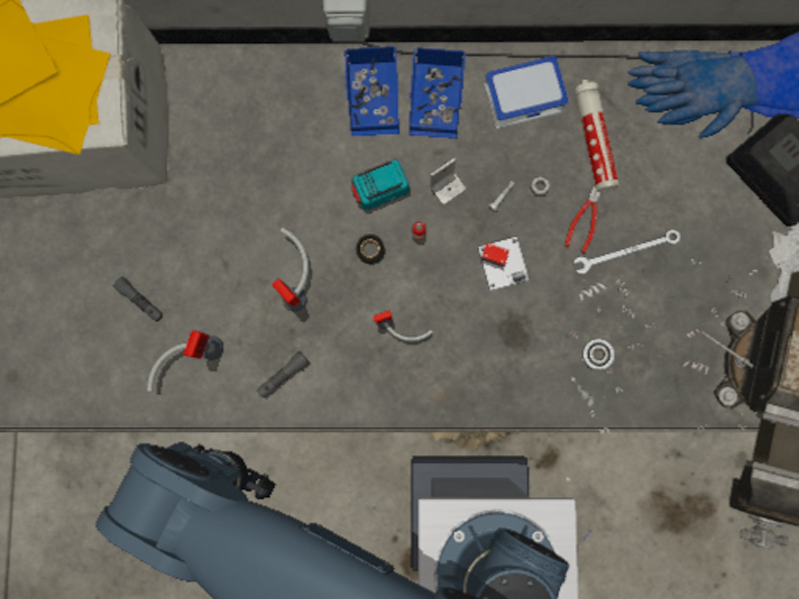

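View pics/side0.png

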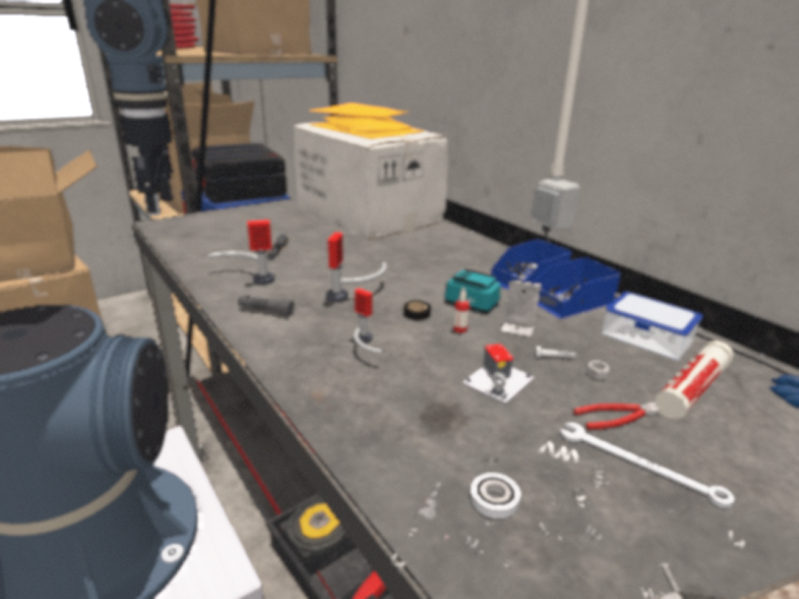

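The top view shows three hooks. The smallest has its handle at about (383,318) and its tip at (432,333), in the 1.56x picture. The station plate is near (503,262), the tape roll at (370,249), the bottle at (419,230) and the bearing at (598,354). The side view shows the same hook at (363,302) and the station at (498,375). I'll zoom in on both.

```bash
python3 - <<'E'
import pickle,cv2,numpy as np
t=pickle.load(open("top0.pkl","rb"))["img"][:,:,::-1]; s=pickle.load(open("side0.pkl","rb"))["img"][:,:,::-1]
f=lambda im,x0,y0,x1,y1,k:cv2.resize(np.ascontiguousarray(im[y0:y1,x0:x1]),None,fx=k,fy=k,interpolation=cv2.INTER_CUBIC)
a=f(t,230,145,350,225,6.5);cv2.imwrite("pics/tz.png",a)
b=f(s,215,175,355,255,5.6);cv2.imwrite("pics/sz.png",b)
E
```

```text
(no output)
```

View pics/tz.png

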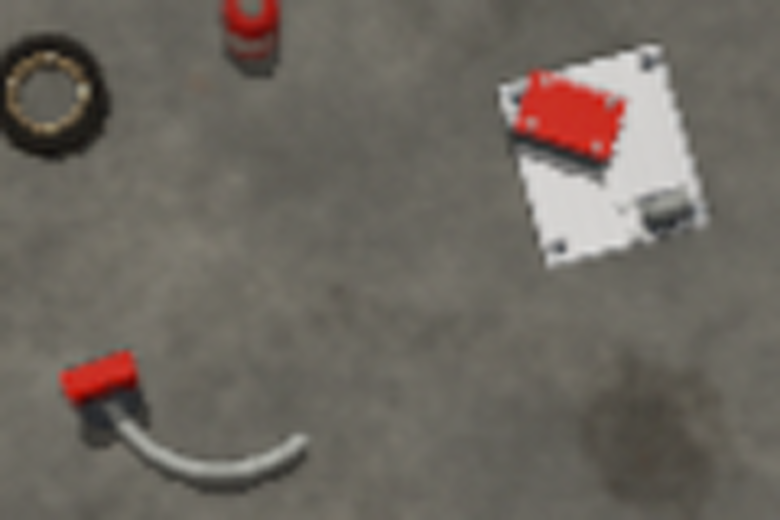

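View pics/sz.png

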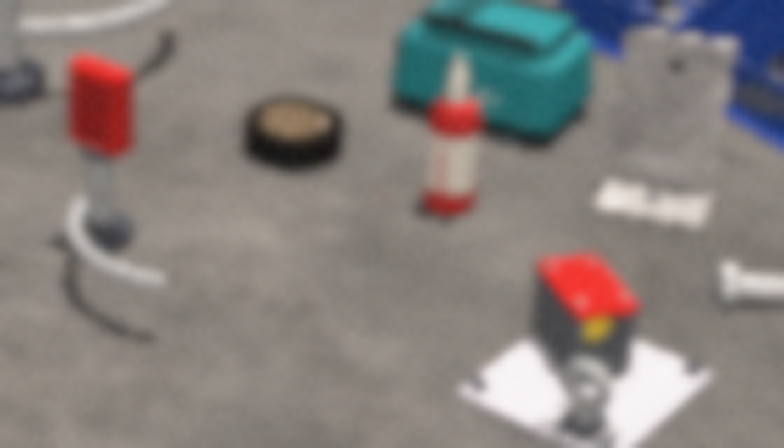

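The zoomed crops show the plate corners at (498,88), (660,46), (708,222) and (548,268), with the eye at about (665,205). The hook handle is at (100,377), the arc bottom at (222,470) and the tip at (307,437). In the side crop the tip is at (165,280), the handle centre at (101,105), and the eye ring at (588,380). Next I'll fit the poses.

```bash
cat > fit.py <<'E'
from h import *
import pickle
from scipy.optimize import least_squares
t=pickle.load(open("top0.pkl","rb"));s=pickle.load(open("side0.pkl","rb"))
T=lambda *p:np.array(p)/6.5+[230-.42,145-.42]
S=lambda *p:np.array(p)/5.6+[215-.41,175-.41]
def w(p,P):
    P=np.atleast_2d(P);c,sn=np.cos(p[2]),np.sin(p[2])
    return np.c_[p[0]+c*P[:,0]-sn*P[:,1],p[1]+sn*P[:,0]+c*P[:,1],P[:,2]]
def arc(R,a,z=.03): a=np.radians(np.atleast_1d(a));return np.c_[R*np.sin(a),.06-R*np.cos(a),0*a+z]
if __name__=="__main__":
    # station: corners at z=6mm
    cs=np.array([[.084,.06,.006],[.084,-.024,.006],[-.012,-.024,.006],[-.012,.06,.006]])
    f=lambda p:(proj(t,w(p,cs))-T((498,88),(660,46),(708,222),(548,268))).ravel()
    r=least_squares(f,[.4,0,.26]);print("station",r.x,r.fun.round(1));p=r.x
    print("side plate corners pred",((proj(s,w(p,cs))-[215,175])*5.6).round())
    for y in(-5,0,5):
        e=w(p,[[0,y/1e3,.03]]);print("eye",y,((proj(t,e)-[230-.4,145-.4])*6.5).round(),((proj(s,e)-[214.6,174.6])*5.6).round())
    # hook: handle centre (side), handle top centre (top), tip, arc dense distance
    a=np.linspace(10,112,60)
    pts=T((125,424),(160,455),(222,470),(270,460));ps=S((75,215),(88,240),(115,263))
    def g(q):
        o=[]
        o.append(proj(t,w(q,arc(.06,116)))[0]-T((309,436))[0])
        o.append(proj(s,w(q,arc(.06,116)))[0]-S((166,280))[0])
        o.append(proj(t,w(q,[[0,0,.104]]))[0]-T((99,376))[0])
        o.append(proj(s,w(q,[[0,0,.08]]))[0]-S((101,105))[0])
        for d,P in((t,pts),(s,ps)):
            A=proj(d,w(q,arc(.06,a)))
            for x in P: o.append([np.min(np.hypot(*(A-x).T)),0])
        return np.ravel(o)
    r=min((least_squares(g,[.28,.2,y]) for y in(-2.9,-2.3,2.9)),key=lambda r:r.cost)
    print("hook",r.x,np.degrees(r.x[2]),r.fun.round(1))
    print([atz(t,*T(q)[0],.01) .round(3) for q in((50,95),(252,30))])
E
python3 fit.py
```

```text
station [ 0.60404001 -0.04795895  0.25823552] [-0.  -0.3 -0.3 -0.2  0.3  0.5  0.1 -0. ]
side plate corners pred [[565. 308.]
 [713. 371.]
 [611. 460.]
 [457. 388.]]
eye -5 [[673. 205.]] [[596. 391.]]
eye 0 [[663. 207.]] [[587. 387.]]
eye 5 [[654. 210.]] [[577. 383.]]
hook [0.51413692 0.22971335 3.47887565] 199.32489225576 [-0.7 -0.4  0.5  0.6 -0.3 -0.5  0.2  0.2  0.2  0.   0.2  0.   0.2  0.
  0.4  0.   0.6  0.   1.3  0.   1.1  0. ]
[array([0.665, 0.258, 0.01 ]), array([0.698, 0.156, 0.01 ])]
```

drive_tool(targets=[{"dx": -357, "dy": -90, "dz": 30, "spin": 44, "grip": 60}, {"dx": -357, "dy": -90, "dz": 30, "spin": 44, "grip": 60}, {"dx": -357, "dy": -90, "dz": 30, "spin": 44, "grip": 60}, {"dx": -357, "dy": -90, "dz": 30, "spin": 44, "grip": 60}, {"dx": -357, "dy": -90, "dz": 30, "spin": 44, "grip": 60}, {"dx": -357, "dy": -90, "dz": 30, "spin": 44, "grip": 60}, {"dx": -357, "dy": -90, "dz": 30, "spin": 44, "grip": 60}, {"dx": -357, "dy": -90, "dz": 30, "spin": 44, "grip": 60}, {"dx": -357, "dy": -90, "dz": 30, "spin": 44, "grip": 60}, {"dx": -357, "dy": -90, "dz": 30, "spin": 44, "grip": 60}])

```text
time: 1.1
tool_pos: [0.5135, 0.229, 0.2008]
tool_rot: [-0.0, 0.578, 0.816, -0.001]
contact_force: [-0.6, 0.1, 0.3]
opening: 0.0601
grasp_force: 0.0
```

```bash
cat >> h.py <<'E'
from scipy.spatial.transform import Rotation as Ro
def tool():
    s=ctrl.get_state();q=s["tool_rot"];M=Ro.from_quat([q[1],q[2],q[3],q[0]]).as_matrix();return s,np.array(s["tool_pos"]),M
def rel(target,yaw_y):
    "shift in tool axes mm and spin deg to bring TCP to target with tool y at world angle yaw_y (deg)"
    s,p,M=tool();d=M.T@(np.array(target)-p)*1e3
    cur=np.degrees(np.arctan2(M[1,1],M[0,1]));sp=-((yaw_y-cur+90)%180-90)
    return d.round(2),round(sp,2),round(cur,2)
E
python3 - <<'E'
from h import *
s,p,M=tool();print(p,s["time"],s["joints"].round(2),s["opening"],s["contact_force"].round(2),M.round(3))
print(rel([.5141,.2297,.069],19.3))
import pickle
d=cam("wrist","w1.png",scale=1.56);pickle.dump(d,open("w1.pkl","wb"))
from fit import w,arc
q=[.5141,.2297,np.radians(199.3)]
print(proj(d,w(q,np.r_[[[0,0,.104]],arc(.06,[60,116])]))*1.56)
E
```

```text
[0.51354551 0.22904753 0.20080262] 1.1 [0.42 0.31 0.01 1.27 0.   1.65] 0.060079752244772466 [-0.59  0.12  0.25] [[-0.332  0.943 -0.001]
 [ 0.943  0.332 -0.   ]
 [ 0.    -0.001 -1.   ]]
(array([  0.41,   0.92, 131.8 ]), np.float64(0.06), np.float64(19.36))
[[403.23453608 298.31625049]
 [328.10185021 306.46839786]
 [328.86515792 379.28035184]]
```

View pics/w1.png

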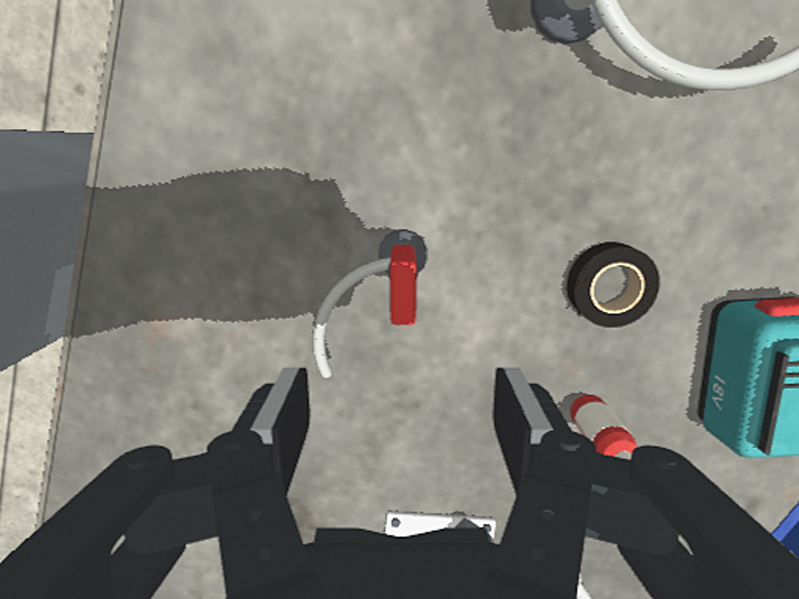

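The wrist picture shows the handle top centred near (403,298) and the arc tip at (327,375). Both are within about 1 mm of the fit, so I'll descend.

drive_tool(targets=[{"dx": 0.4, "dy": 0.9, "dz": 50, "grip": 60}, {"dx": 0.4, "dy": 0.9, "dz": 90, "grip": 60}, {"dx": 0.4, "dy": 0.9, "dz": 115, "grip": 60}, {"dx": 0.4, "dy": 0.9, "dz": 131, "grip": 50}, {"dx": 0.4, "dy": 0.9, "dz": 131, "grip": 35}, {"dx": 0.4, "dy": 0.9, "dz": 131, "grip": 24}, {"dx": 0.4, "dy": 0.9, "dz": 131, "grip": 18}], grip_force=40)

```text
$.targets[0]: bad value
```

drive_tool(targets=[{"grip": 12}, {"grip": 8}, {"grip": 5}, {"grip": 5}, {"grip": 5}, {"grip": 5}], grip_force=40)

```text
$.targets[0]: bad value
```

drive_tool(targets=[{"dz": -2}, {"dz": -5}, {"dz": -10}, {"dz": -10}])

```text
$.targets[0]: bad value
```

drive_tool(targets=[{"dx": 0.4, "dy": 0.9, "dz": 50, "spin": 0, "grip": 60}, {"dx": 0.4, "dy": 0.9, "dz": 90, "spin": 0, "grip": 60}, {"dx": 0.4, "dy": 0.9, "dz": 115, "spin": 0, "grip": 60}, {"dx": 0.4, "dy": 0.9, "dz": 131, "spin": 0, "grip": 50}, {"dx": 0.4, "dy": 0.9, "dz": 131, "spin": 0, "grip": 35}, {"dx": 0.4, "dy": 0.9, "dz": 131, "spin": 0, "grip": 24}, {"dx": 0.4, "dy": 0.9, "dz": 131, "spin": 0, "grip": 18}], grip_force=40)

```text
time: 1.85
tool_pos: [0.5149, 0.2309, 0.0717]
tool_rot: [0.0, 0.577, 0.817, 0.001]
contact_force: [0.5, -0.8, 0.4]
opening: 0.0182
grasp_force: 0.0
```

drive_tool(targets=[{"dx": 0, "dy": 0, "dz": 0, "spin": 0, "grip": 12}, {"dx": 0, "dy": 0, "dz": 0, "spin": 0, "grip": 8}, {"dx": 0, "dy": 0, "dz": 0, "spin": 0, "grip": 5}, {"dx": 0, "dy": 0, "dz": 0, "spin": 0, "grip": 5}, {"dx": 0, "dy": 0, "dz": 0, "spin": 0, "grip": 5}], grip_force=40)

```text
time: 2.35
tool_pos: [0.5151, 0.2305, 0.0716]
tool_rot: [0.0, 0.578, 0.816, 0.001]
contact_force: [-1.1, 1.6, 6.7]
opening: 0.0137
grasp_force: 41.9
```

drive_tool(targets=[{"dx": 0, "dy": 0, "dz": -2, "spin": 0, "grip": 5}, {"dx": 0, "dy": 0, "dz": -4, "spin": 0, "grip": 5}, {"dx": 0, "dy": 0, "dz": -6, "spin": 0, "grip": 5}, {"dx": 0, "dy": 0, "dz": -6, "spin": 0, "grip": 5}])

```text
time: 2.75
tool_pos: [0.5147, 0.23, 0.0765]
tool_rot: [0.0, 0.578, 0.816, 0.0]
contact_force: [-0.1, 0.5, -1.4]
opening: 0.0132
grasp_force: 40.7
```

```bash
python3 - <<'E'
from h import *
s,p,M=tool();print(s["time"],p,s["opening"],s["grasp_force"],s["contact_force"],np.degrees(np.arctan2(M[1,1],M[0,1])))
E
```

```text
2.75 [0.51474042 0.22995237 0.07654332] 0.013171980064118443 40.6916606426239 [-0.14261412  0.45179869 -1.42281866] 19.419702063312638
```

```bash
cat >> h.py <<'E'
ST=np.array([.60404,-.04796,.25824])
def stw(x,y):
    c,s=np.cos(ST[2]),np.sin(ST[2]);return np.array([ST[0]+c*x-s*y,ST[1]+s*x+c*y])
def post(th,ey=0,ox=0,oy=0):
    "world xy of post for hook angle th deg past eye; ey eye offset, arc centre shifted by ox,oy (m)"
    a=np.radians(th);return stw(ox+.06*np.sin(a),.06+ey+oy-.06*np.cos(a))
def go(th,z,ey=0,ox=0,oy=0):
    return rel([*post(th,ey,ox,oy),z],np.degrees(ST[2])+th)
E
python3 - <<'E'
from h import *
print(go(-130,.0765,0,-.025),post(-130,0,-.025))
E
```

```text
(array([-1.8783e+02, -7.0970e+01,  4.0000e-02]), np.float64(-45.38), np.float64(19.42)) [0.51025835 0.02921646]
```

drive_tool(targets=[{"dx": -15, "dy": -6, "dz": -3, "spin": -4, "grip": 5}, {"dx": -40, "dy": -15, "dz": -5, "spin": -10, "grip": 5}, {"dx": -70, "dy": -27, "dz": -5, "spin": -17, "grip": 5}, {"dx": -100, "dy": -38, "dz": -5, "spin": -24, "grip": 5}, {"dx": -130, "dy": -50, "dz": -5, "spin": -31, "grip": 5}, {"dx": -155, "dy": -59, "dz": -5, "spin": -37, "grip": 5}, {"dx": -173, "dy": -66, "dz": -3, "spin": -42, "grip": 5}, {"dx": -183, "dy": -69, "dz": 0, "spin": -44.5, "grip": 5}, {"dx": -187.8, "dy": -71, "dz": 0, "spin": -45.4, "grip": 5}, {"dx": -187.8, "dy": -71, "dz": 0, "spin": -45.4, "grip": 5}])

```text
time: 3.75
tool_pos: [0.51, 0.0288, 0.0763]
tool_rot: [-0.0, 0.219, 0.976, -0.0]
contact_force: [0.5, 0.9, -1.7]
opening: 0.0134
grasp_force: 40.8
```

```bash
python3 - <<'E'
from h import *
import pickle
from fit import arc,w
print(go(-130,.0765,0,-.025)); s,p,M=tool();print(s["contact_force"].round(2),p)
h=np.array([p[0],p[1],np.arctan2(-M[1,1],-M[0,1])]) if False else None
yaw=np.arctan2(M[1,1],M[0,1])+np.pi; 
for n in("top","side","wrist"):
    d=cam(n,n+"2.png",scale=1.56);pickle.dump((d,p,yaw),open(n+"2.pkl","wb"))
    for y in(-.005,0,.005): print(n,proj(d,[[*stw(0,y),.0436]])*1.56)
    A=arc(.06,[60,116]);A[:,2]+=.005
    print(proj(d,w([p[0],p[1],yaw],A))*1.56)
W=[pickle.load(open(n+"2.pkl","rb"))[0] for n in("top","side","wrist")]
ims=[]
for d in W:
    u,v=proj(d,[[*stw(.01,.03),.03]])[0]
    u=int(np.clip(u,50,462));v=int(np.clip(v,50,334)); im=d["img"][v-50:v+50,u-50:u+50,::-1]; print("crop",u-50,v-50)
    ims.append(cv2.resize(np.ascontiguousarray(im),(266,266),interpolation=cv2.INTER_CUBIC))
E
```

```text
(array([-0.07,  0.47, -0.22]), np.float64(-0.05), np.float64(64.74))
[ 0.45  0.94 -1.68] [0.50999682 0.02881843 0.07628414]
top [[520.59847091 273.73673474]]
top [[518.24662851 274.35477778]]
top [[515.8945246  274.97288954]]
[[510.13797416 318.02609813]
 [522.32593433 293.75333074]]
side [[501.66412166 374.35828413]]
side [[499.01225106 373.19252861]]
side [[496.37729039 372.03420665]]
[[449.79770899 389.89279152]
 [484.49650772 387.82055727]]
wrist [[328.13581884 582.22640535]]
wrist [[335.89016037 576.99062585]]
wrist [[343.71085242 571.71004605]]
[[278.42561717 403.91760325]
 [283.41108712 509.42236067]]
crop 271 125
crop 261 187
crop 205 284
```

View pics/wrist2.png

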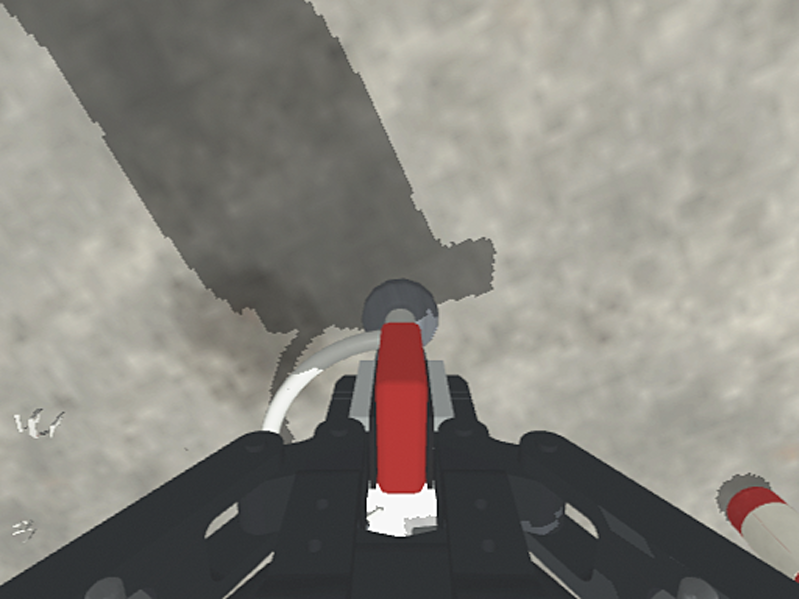

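The wrist view shows the handle gripped squarely at (402,400), but the fingers hide the tip. I'll use the wrist camera to look at the eye from close up with the hook lifted clear.

drive_tool(targets=[{"dx": 0, "dy": 0, "dz": -40, "spin": 0, "grip": 5}, {"dx": 0, "dy": 0, "dz": -80, "spin": 0, "grip": 5}, {"dx": -40, "dy": 5, "dz": -85, "spin": 0, "grip": 5}, {"dx": -85, "dy": -5, "dz": -85, "spin": 0, "grip": 5}, {"dx": -130, "dy": -15, "dz": -85, "spin": 0, "grip": 5}, {"dx": -165, "dy": -25, "dz": -85, "spin": 0, "grip": 5}, {"dx": -185, "dy": -28, "dz": -85, "spin": 0, "grip": 5}, {"dx": -188, "dy": -30, "dz": -85, "spin": 0, "grip": 5}, {"dx": -188, "dy": -30, "dz": -85, "spin": 0, "grip": 5}])

```text
time: 4.8
tool_pos: [0.6673, -0.0775, 0.1606]
tool_rot: [-0.001, 0.218, 0.976, -0.0]
contact_force: [0.1, -0.1, -2.1]
opening: 0.0134
grasp_force: 40.8
```

```bash
python3 - <<'E'
from h import *
import pickle
s,p,M=tool();print(s["time"],p,s["contact_force"].round(2))
d=cam("wrist","w3.png",scale=1.56);pickle.dump((d,p,M),open("w3.pkl","wb"))
print(proj(d,[[*stw(x,y),z] for x,y,z in((-.012,-.024,.006),(-.012,.06,.006),(.084,-.024,.006),(0,-.005,.0436),(0,.005,.0436))])*1.56)
E
```

```text
4.8 [ 0.66734684 -0.07750046  0.16063396] [ 0.08 -0.1  -2.11]
[[356.24388482 169.59635371]
 [466.24507045  72.02752647]
 [454.13000331 286.17287819]
 [391.90539162 167.17450413]
 [406.46398    154.48631048]]
```

View pics/w3.png

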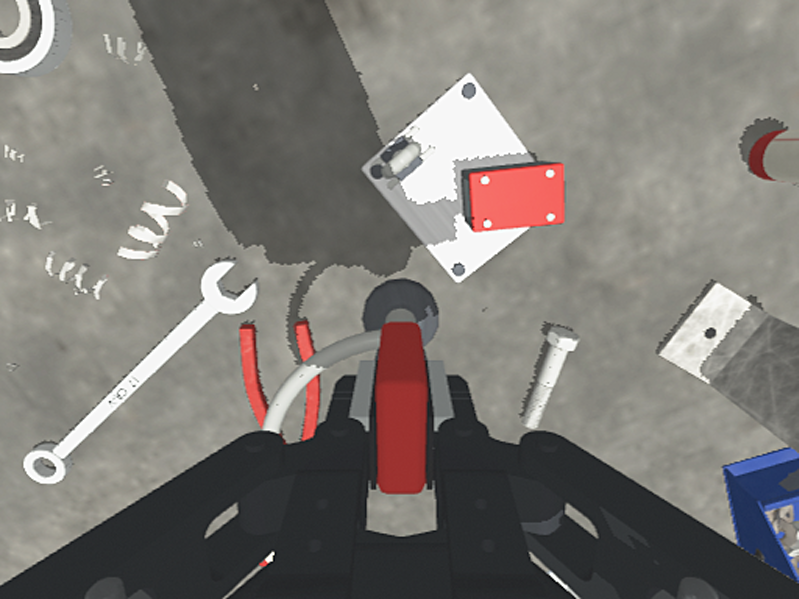

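The station is clearly visible here, with plate corners at (468,74), (363,168) and (458,281), and the eye ring at about (404,158). I'll zoom in to measure it.

```bash
python3 - <<'E'
import pickle,cv2,numpy as np
im=pickle.load(open("w3.pkl","rb"))[0]["img"][:,:,::-1]
cv2.imwrite("pics/w3z.png",cv2.resize(np.ascontiguousarray(im[40:190,225:365]),None,fx=4,fy=4,interpolation=cv2.INTER_CUBIC))
E
```

```text
(no output)
```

View pics/w3z.png

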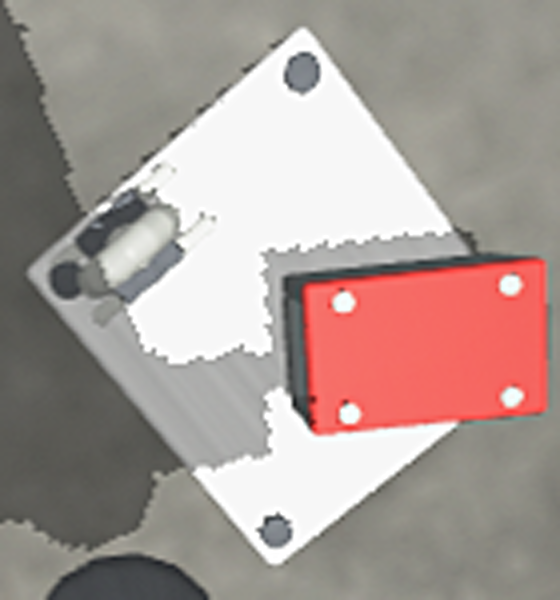

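```bash
python3 - <<'E'
from h import *
from fit import w
import pickle
from scipy.optimize import least_squares
d,p,M=pickle.load(open("w3.pkl","rb"))
Z=lambda P:(proj(d,P)-[225-.375,40-.375])*4
cs=np.array([[-.012,-.024,.006],[-.012,.06,.006],[.084,-.024,.006]])
obs=np.array([(28,271),(303,28),(276,565)])
r=least_squares(lambda q:(Z(w(q,cs))-obs).ravel(),ST);print(r.x,r.fun.round(1),(r.x-ST)*1e3)
u,v=np.meshgrid(np.linspace(0,2*np.pi,60),np.linspace(0,2*np.pi,24))
best=[]
im=cv2.imread("pics/w3z.png")
for ey,col in((-.004,(0,0,255)),(0,(0,255,0)),(.004,(255,0,0))):
    R=.0095;b=.004
    P=np.c_[(b*np.sin(v)).ravel(),(ey+(R+b*np.cos(v))*np.cos(u)).ravel(),(.03+(R+b*np.cos(v))*np.sin(u)).ravel()]
    H=cv2.convexHull(Z(w(r.x,P)).astype(np.float32)).reshape(-1,2)
    cv2.polylines(im,[H.astype(int)],1,col,1)
    i=H@np.array([.82,-.57]);print(ey,H[i.argmin()],H[i.argmax()], Z(w(r.x,[[0,ey,.0436]])))
cv2.imwrite("pics/ov.png",cv2.resize(im[150:350,20:260],None,fx=3.3,fy=3)[:600])
E
```

```text
[ 0.60423286 -0.04559945  0.26308115] [-3.6  2.3  3.1 -6.8  0.3  6.5] [0.19285969 2.36054707 4.84115135]
-0.004 [ 74.14431 302.00916] [169.38905 218.1426 ] [[120.92935019 262.81379138]]
0 [ 88.043564 289.78558 ] [183.81233 205.45786] [[135.80231484 249.73991601]]
0.004 [102.02411 277.4905 ] [198.32144 192.69765] [[150.76747532 236.58499717]]
```

View pics/ov.png

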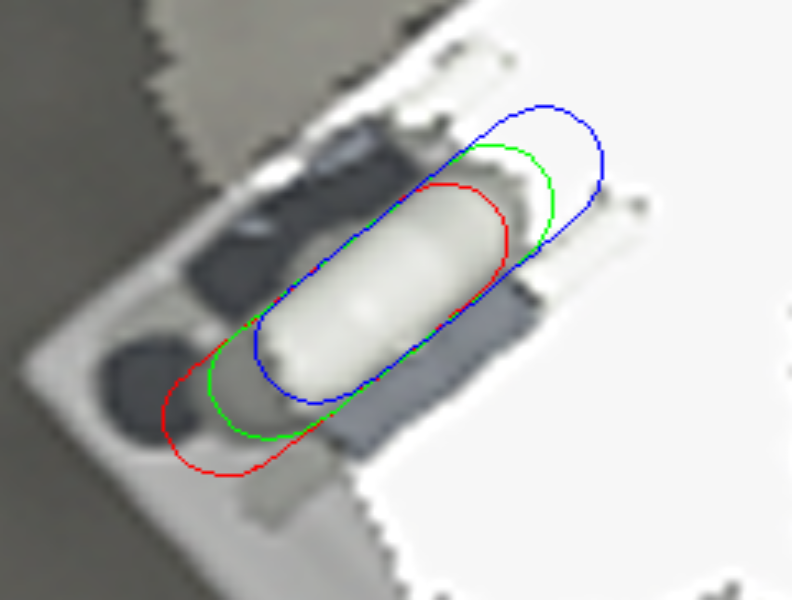

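```bash
python3 - <<'E'
from h import *
from fit import w
import pickle
from scipy.optimize import least_squares
d,p,M=pickle.load(open("w3.pkl","rb"))
t0=np.array(d["tvec"],float).ravel().copy();r0=np.array(d["rvec"],float).ravel().copy()
Z=lambda P:(proj(d,P)-[225-.375,40-.375])*4
cs=np.array([[-.012,-.024,.006],[-.012,.06,.006],[.084,-.024,.006]])
obs=np.array([(28,271),(303,28),(276,565)])
def f(q):  # station fixed from top fit; camera moves
    d["tvec"]=t0+q[:3];d["rvec"]=r0+q[3:]
    return np.r_[(Z(w(ST,cs))-obs).ravel()/2,q[:3]/.002,q[3:]/.01]
r=least_squares(f,np.zeros(6));f(r.x);print(r.x.round(4),(r.fun[:6]*2).round(1))
# ring ends: overlay px -> zoom px
E_=lambda x,y:np.array([x/3.3+20,y/3+150])
u,v=np.meshgrid(np.linspace(0,2*np.pi,80),np.linspace(0,2*np.pi,24))
ax=Z(w(ST,[[0,.01,.03]]))[0]-Z(w(ST,[[0,-.01,.03]]))[0];n=np.linalg.norm(ax);ax/=n;k=n/20
P=np.c_[(.004*np.sin(v)).ravel(),((.0095+.004*np.cos(v))*np.cos(u)).ravel(),(.03+(.0095+.004*np.cos(v))*np.sin(u)).ravel()]
H=Z(w(ST,P))@ax
for o,e in((E_(196,400),H.min()),(E_(527,205),H.max())): print("ey mm",(o@ax-e)/k)
E
```

```text
[ 0.0003 -0.0001  0.0011  0.0033  0.0093 -0.0068] [ 0.1  1.9  1.2 -1.6 -1.6 -0.2]
ey mm -0.8918867317031137
ey mm -2.276233639170322
```

```bash
python3 - <<'E'
from h import *
print(go(-130,.0765,-.0016,-.025))
E
```

```text
(array([185.81,  28.43,  84.66]), np.float64(0.04), np.float64(64.84))
```

drive_tool(targets=[{"dx": 20, "dy": 5, "dz": 0, "spin": 0, "grip": 5}, {"dx": 60, "dy": 15, "dz": 0, "spin": 0, "grip": 5}, {"dx": 105, "dy": 25, "dz": 0, "spin": 0, "grip": 5}, {"dx": 150, "dy": 30, "dz": 0, "spin": 0, "grip": 5}, {"dx": 180, "dy": 28.5, "dz": 0, "spin": 0, "grip": 5}, {"dx": 185.8, "dy": 28.5, "dz": 20, "spin": 0, "grip": 5}, {"dx": 185.8, "dy": 28.5, "dz": 55, "spin": 0, "grip": 5}, {"dx": 185.8, "dy": 28.5, "dz": 78, "spin": 0, "grip": 5}, {"dx": 185.8, "dy": 28.5, "dz": 84.7, "spin": 0, "grip": 5}, {"dx": 185.8, "dy": 28.5, "dz": 84.7, "spin": 0, "grip": 5}])

```text
time: 5.85
tool_pos: [0.5103, 0.0275, 0.0765]
tool_rot: [-0.001, 0.218, 0.976, -0.0]
contact_force: [0.0, -0.8, -1.9]
opening: 0.0134
grasp_force: 40.7
```

drive_tool(targets=[{"dx": 0, "dy": 0, "dz": 2, "spin": 0, "grip": 5}, {"dx": 0, "dy": 0, "dz": 4, "spin": 0, "grip": 5}, {"dx": 0, "dy": 0, "dz": 4, "spin": 0, "grip": 5}, {"dx": 0, "dy": 0, "dz": 4, "spin": 0, "grip": 5}])

```text
time: 6.25
tool_pos: [0.5117, 0.0269, 0.0731]
tool_rot: [0.0, 0.218, 0.976, 0.0]
contact_force: [0.5, -0.1, -2.0]
opening: 0.0137
grasp_force: 40.7
```

```bash
python3 - <<'E'
from h import *
s,p,M=tool();print(s["time"],p,s["contact_force"].round(2))
print(go(-127,.072,-.0016,-.012))
E
```

```text
6.25 [0.51174344 0.02691511 0.07306031] [ 0.52 -0.06 -2.05]
(array([-8.75,  5.44,  1.07]), np.float64(-2.98), np.float64(64.82))
```

```bash
cat >> h.py <<'E'
_t=tool
def tool(n=6):
    L=[_t()]
    for i in range(n): imaging.get_image("top");L.append(_t())
    s=dict(L[-1][0]);s["contact_force"]=np.mean([l[0]["contact_force"] for l in L],0);s["sd"]=np.std([l[1] for l in L],0)*1e3
    return s,np.mean([l[1] for l in L],0),Ro.from_matrix([l[2] for l in L]).mean().as_matrix()
E
python3 - <<'E'
from h import *
s,p,M=tool();print(s["time"],p,s["sd"],s["contact_force"].round(2))
import h
h.tool=lambda:(s,p,M)
print(go(-127,.072,-.0016,-.012))
E
```

```text
6.55 [0.51158    0.02691012 0.0728274 ] [0.09748931 0.00667484 0.14173075] [ 0.06 -0.08 -2.16]
(array([-8.89,  5.51,  0.83]), np.float64(-2.98), np.float64(64.82))
```

drive_tool(targets=[{"dx": -4, "dy": 2.5, "dz": 0, "spin": -1.5, "grip": 5}, {"dx": -8.9, "dy": 5.5, "dz": 0.8, "spin": -3, "grip": 5}, {"dx": -8.9, "dy": 5.5, "dz": 0.8, "spin": -3, "grip": 5}, {"dx": -8.9, "dy": 5.5, "dz": 0.8, "spin": -3, "grip": 5}])

```text
time: 6.95
tool_pos: [0.5222, 0.0282, 0.0717]
tool_rot: [0.0, 0.192, 0.981, -0.0]
contact_force: [1.0, -0.1, -1.3]
opening: 0.0133
grasp_force: 40.9
```

```bash
cat > st.py <<'E'
import sys,h,pickle
from h import *
s,p,M=tool();h.tool=lambda:(s,p,M)
# hook pose in station frame: arc centre and angle, from TCP
yaw=np.arctan2(M[1,1],M[0,1])+np.pi;th=np.degrees(yaw-ST[2]);th=(th+180)%360-180
c=p[:2]+.06*np.array([-np.sin(yaw),np.cos(yaw)])-ST[:2]
R=np.array([[np.cos(ST[2]),np.sin(ST[2])],[-np.sin(ST[2]),np.cos(ST[2])]])
print("t %.2f th %.2f centre-st mm"%(s["time"],th),((R@c-[0,.06])*1e3).round(2),"z %.4f"%p[2],"F st",np.r_[R@s["contact_force"][:2],s["contact_force"][2]].round(2),"tz",s["wrist_torque"].round(2))
E
python3 - <<'E'
exec(open('st.py').read())
for a in ((-125,-.0016,-.006),(-124,-.0016,0)): print(go(a[0],.0718,*a[1:]))
from fit import arc,w
ims=[]
for n,z in(("top",6),("side",5)):
    d=cam(n);u,v=proj(d,[[*stw(-.01,.0),.03]])[0].astype(int);print(n,u,v)
    im=d["img"][v-40:v+40,u-50:u+30,::-1]
    A=arc(.06,[80,116]);print((proj(d,w([p[0],p[1],yaw],A))-[u-50,v-40])*5)
    print((proj(d,[[*stw(0,-.0016),.0436],[*stw(0,-.0016),.03]])-[u-50,v-40])*5)
    ims.append(cv2.resize(np.ascontiguousarray(im),(400,400),interpolation=cv2.INTER_CUBIC))
cv2.imwrite("pics/near.png",np.hstack(ims))
E
```

```text
t 7.25 th -126.98 centre-st mm [-12.2  -1.5] z 0.0717 F st [ 0.21 -0.33 -1.91] tz [ 0.04  0.02 -0.03]
(array([-5.05,  1.58, -0.07]), np.float64(-1.98), np.float64(67.82))
(array([-9.89,  4.15, -0.08]), np.float64(-2.98), np.float64(67.82))
top 332 179
[[245.69537198 277.93747012]
 [258.87109487 222.46689972]]
[[253.45912349 183.70832221]
 [250.65582738 186.92793802]]
side 317 245
[[171.78119091 227.59727157]
 [237.67915129 213.56936723]]
[[267.11218614 172.32294289]
 [264.35784321 194.54638568]]
```

View pics/near.png

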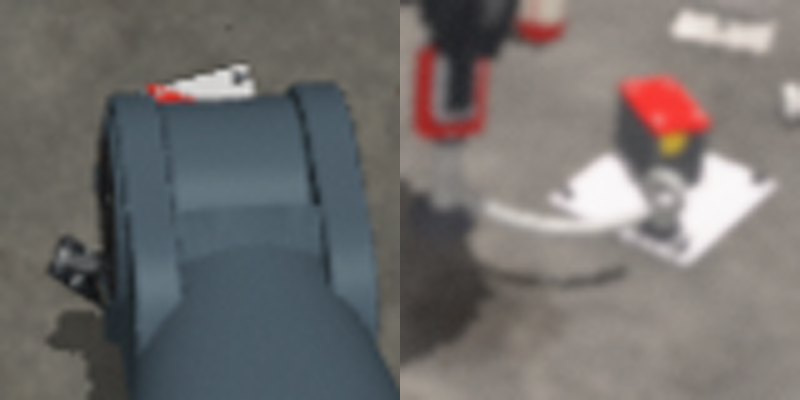

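The near picture, right half (side view), shows the tip at about (638,214), just short of the eye ring at (661,188). This matches the prediction, so I'll advance gently.

drive_tool(targets=[{"dx": -3, "dy": 0.9, "dz": 0, "spin": -1, "grip": 5}, {"dx": -5, "dy": 1.6, "dz": 0, "spin": -2, "grip": 5}, {"dx": -7.5, "dy": 2.9, "dz": 0, "spin": -2.5, "grip": 5}, {"dx": -9.9, "dy": 4.15, "dz": 0, "spin": -3, "grip": 5}, {"dx": -9.9, "dy": 4.15, "dz": 0, "spin": -3, "grip": 5}])

```text
time: 7.85
tool_pos: [0.5331, 0.0283, 0.0718]
tool_rot: [0.0, 0.166, 0.986, -0.0]
contact_force: [0.1, -0.0, -2.0]
opening: 0.0134
grasp_force: 40.7
```

```bash
python3 - <<'E'
exec(open('st.py').read())
for a in (-122,-120,-118,-116,-114,-112): print(a,go(a,.0716,-.0016,0))
E
```

```text
t 8.15 th -123.97 centre-st mm [ 0.16 -1.59] z 0.0718 F st [-0.    0.02 -2.04] tz [ 0.04  0.07 -0.01]
-122 (array([ 0.09, -2.16,  0.17]), np.float64(-1.97), np.float64(70.83))
-120 (array([-0.01, -4.25,  0.17]), np.float64(-3.97), np.float64(70.83))
-118 (array([-0.2 , -6.33,  0.17]), np.float64(-5.97), np.float64(70.83))
-116 (array([-0.45, -8.41,  0.17]), np.float64(-7.97), np.float64(70.83))
-114 (array([ -0.78, -10.48,   0.17]), np.float64(-9.97), np.float64(70.83))
-112 (array([ -1.17, -12.54,   0.17]), np.float64(-11.97), np.float64(70.83))
```

drive_tool(targets=[{"dx": 0.1, "dy": -2.1, "dz": 0, "spin": -2, "grip": 5}, {"dx": 0, "dy": -3.2, "dz": 0, "spin": -3, "grip": 5}, {"dx": 0, "dy": -4.2, "dz": 0, "spin": -4, "grip": 5}, {"dx": 0, "dy": -4.2, "dz": 0, "spin": -4, "grip": 5}])

```text
time: 8.55
tool_pos: [0.5311, 0.0242, 0.0718]
tool_rot: [-0.0, 0.132, 0.991, -0.0]
contact_force: [-0.3, -0.6, -2.7]
opening: 0.0135
grasp_force: 40.7
```

```bash
python3 - <<'E'
exec(open('st.py').read())
for a in (-119,-118,-116,-114,-112): print(a,go(a,.0716,-.0016,0))
E
```

```text
t 8.85 th -119.99 centre-st mm [-0.03 -1.55] z 0.0718 F st [ 0.2  -0.01 -2.13] tz [0.   0.02 0.04]
-119 (array([-0.06, -1.06,  0.21]), np.float64(-0.99), np.float64(74.81))
-118 (array([-0.09, -2.11,  0.21]), np.float64(-1.99), np.float64(74.81))
-116 (array([-0.2 , -4.2 ,  0.21]), np.float64(-3.99), np.float64(74.81))
-114 (array([-0.38, -6.29,  0.21]), np.float64(-5.99), np.float64(74.81))
-112 (array([-0.63, -8.37,  0.21]), np.float64(-7.99), np.float64(74.81))
```

No contact yet. The tip is at x≈-4 mm.

drive_tool(targets=[{"dx": 0, "dy": -1, "dz": 0, "spin": -1, "grip": 5}, {"dx": -0.1, "dy": -2.1, "dz": 0, "spin": -2, "grip": 5}, {"dx": -0.1, "dy": -2.1, "dz": 0, "spin": -2, "grip": 5}])

```text
time: 9.15
tool_pos: [0.5307, 0.0221, 0.0718]
tool_rot: [-0.0, 0.114, 0.993, -0.0]
contact_force: [-0.4, -0.4, -2.2]
opening: 0.0136
grasp_force: 40.7
```

drive_tool(targets=[{"dx": 0, "dy": -1, "dz": 0, "spin": -1, "grip": 5}, {"dx": -0.1, "dy": -2.1, "dz": 0, "spin": -2, "grip": 5}, {"dx": -0.1, "dy": -2.1, "dz": 0, "spin": -2, "grip": 5}])

```text
time: 9.45
tool_pos: [0.5303, 0.02, 0.0718]
tool_rot: [-0.0, 0.097, 0.995, -0.0]
contact_force: [0.1, -0.0, -1.9]
opening: 0.0136
grasp_force: 40.8
```

```bash
python3 - <<'E'
exec(open('st.py').read())
for a in (-115,-114,-113,-112,-111,-110): print(a,go(a,.0716,-.0016,0))
E
```

```text
t 9.75 th -115.97 centre-st mm [ 0.07 -1.62] z 0.0718 F st [-0.06 -0.31 -2.26] tz [0.06 0.03 0.03]
-115 (array([ 0.06, -1.03,  0.2 ]), np.float64(-0.97), np.float64(78.83))
-114 (array([ 0.03, -2.08,  0.2 ]), np.float64(-1.97), np.float64(78.83))
-113 (array([-0.01, -3.12,  0.2 ]), np.float64(-2.97), np.float64(78.83))
-112 (array([-0.07, -4.17,  0.2 ]), np.float64(-3.97), np.float64(78.83))
-111 (array([-0.16, -5.21,  0.2 ]), np.float64(-4.97), np.float64(78.83))
-110 (array([-0.25, -6.25,  0.2 ]), np.float64(-5.97), np.float64(78.83))
```

drive_tool(targets=[{"dx": 0, "dy": -1, "dz": 0, "spin": -1, "grip": 5}, {"dx": 0, "dy": -2.1, "dz": 0, "spin": -2, "grip": 5}, {"dx": 0, "dy": -2.1, "dz": 0, "spin": -2, "grip": 5}])

```text
time: 10.05
tool_pos: [0.5299, 0.0179, 0.0718]
tool_rot: [-0.0, 0.08, 0.997, -0.0]
contact_force: [-0.0, -0.4, -2.0]
opening: 0.0134
grasp_force: 40.8
```

drive_tool(targets=[{"dx": -0.1, "dy": -1, "dz": 0, "spin": -1, "grip": 5}, {"dx": -0.1, "dy": -2.1, "dz": 0, "spin": -2, "grip": 5}, {"dx": -0.1, "dy": -2.1, "dz": 0, "spin": -2, "grip": 5}])

```text
time: 10.35
tool_pos: [0.5297, 0.016, 0.0718]
tool_rot: [-0.0, 0.062, 0.998, 0.0]
contact_force: [0.3, 0.4, -2.3]
opening: 0.0134
grasp_force: 40.8
```

drive_tool(targets=[{"dx": -0.1, "dy": -1, "dz": 0, "spin": -1, "grip": 5}, {"dx": -0.2, "dy": -2.1, "dz": 0, "spin": -2, "grip": 5}, {"dx": -0.2, "dy": -2.1, "dz": 0, "spin": -2, "grip": 5}])

```text
time: 10.65
tool_pos: [0.5296, 0.0138, 0.0718]
tool_rot: [-0.0, 0.045, 0.999, -0.0]
contact_force: [0.1, 0.8, -2.9]
opening: 0.0136
grasp_force: 40.8
```

```bash
python3 - <<'E'
exec(open('st.py').read())
for a in (-108,-106,-104,-102,-100): print(a,go(a,.0716,-.0016,0))
for y in(-.0026,-.0006): print(y,go(-110,.0716,y,0))
E
```

```text
t 10.95 th -109.97 centre-st mm [ 0.3  -1.68] z 0.0718 F st [ 0.33  0.26 -2.29] tz [0.11 0.01 0.02]
-108 (array([ 0.28, -2.09,  0.22]), np.float64(-1.97), np.float64(84.83))
-106 (array([ 0.17, -4.18,  0.22]), np.float64(-3.97), np.float64(84.83))
-104 (array([-0.01, -6.26,  0.22]), np.float64(-5.97), np.float64(84.83))
-102 (array([-0.27, -8.34,  0.22]), np.float64(-7.97), np.float64(84.83))
-100 (array([ -0.59, -10.41,   0.22]), np.float64(-9.97), np.float64(84.83))
-0.0026 (array([-0.03, -0.93,  0.22]), np.float64(0.03), np.float64(84.83))
-0.0006 (array([0.65, 0.95, 0.22]), np.float64(0.03), np.float64(84.83))
```

drive_tool(targets=[{"dx": 0.3, "dy": -1, "dz": 0, "spin": -1, "grip": 5}, {"dx": 0.3, "dy": -2.1, "dz": 0, "spin": -2, "grip": 5}, {"dx": 0.2, "dy": -3.1, "dz": 0, "spin": -3, "grip": 5}, {"dx": 0.2, "dy": -4.2, "dz": 0, "spin": -4, "grip": 5}, {"dx": 0.2, "dy": -4.2, "dz": 0, "spin": -4, "grip": 5}])

```text
time: 11.45
tool_pos: [0.5291, 0.0096, 0.0718]
tool_rot: [-0.0, 0.01, 1.0, -0.0]
contact_force: [-0.1, 0.3, -2.2]
opening: 0.0135
grasp_force: 40.8
```

drive_tool(targets=[{"dx": 0, "dy": -1, "dz": 0, "spin": -1, "grip": 5}, {"dx": 0, "dy": -2.1, "dz": 0, "spin": -2, "grip": 5}, {"dx": -0.1, "dy": -3.1, "dz": 0, "spin": -3, "grip": 5}, {"dx": -0.2, "dy": -4.2, "dz": 0, "spin": -4, "grip": 5}, {"dx": -0.2, "dy": -4.2, "dz": 0, "spin": -4, "grip": 5}])

```text
time: 11.95
tool_pos: [0.5292, 0.0054, 0.0718]
tool_rot: [-0.0, -0.025, 1.0, -0.0]
contact_force: [0.4, -0.3, -2.6]
opening: 0.0134
grasp_force: 40.8
```

```bash
python3 - <<'E'
exec(open('st.py').read())
for a in (-100,-98,-96,-94,-92,-90): print(a,go(a,.0716,-.0016,0))
E
```

```text
t 12.25 th -101.97 centre-st mm [-0.   -1.63] z 0.0718 F st [-0.04  0.02 -2.07] tz [0.07 0.02 0.02]
-100 (array([-0.03, -2.04,  0.2 ]), np.float64(-1.97), np.float64(92.83))
-98 (array([-0.14, -4.13,  0.2 ]), np.float64(-3.97), np.float64(92.83))
-96 (array([-0.32, -6.21,  0.2 ]), np.float64(-5.97), np.float64(92.83))
-94 (array([-0.58, -8.29,  0.2 ]), np.float64(-7.97), np.float64(92.83))
-92 (array([ -0.9 , -10.36,   0.21]), np.float64(-9.97), np.float64(92.83))
-90 (array([ -1.3 , -12.42,   0.21]), np.float64(-11.97), np.float64(92.83))
```

drive_tool(targets=[{"dx": 0, "dy": -1, "dz": 0, "spin": -1, "grip": 5}, {"dx": 0, "dy": -2.1, "dz": 0, "spin": -2, "grip": 5}, {"dx": -0.1, "dy": -3.1, "dz": 0, "spin": -3, "grip": 5}, {"dx": -0.1, "dy": -4.1, "dz": 0, "spin": -4, "grip": 5}, {"dx": -0.3, "dy": -6.2, "dz": 0, "spin": -6, "grip": 5}, {"dx": -0.3, "dy": -6.2, "dz": 0, "spin": -6, "grip": 5}])

```text
time: 12.85
tool_pos: [0.5298, -0.0008, 0.0718]
tool_rot: [0.0, -0.077, 0.997, -0.0]
contact_force: [-0.2, 0.8, -1.9]
opening: 0.0136
grasp_force: 40.8
```

drive_tool(targets=[{"dx": -0.1, "dy": -1, "dz": 0, "spin": -1, "grip": 5}, {"dx": -0.1, "dy": -2.1, "dz": 0, "spin": -2, "grip": 5}, {"dx": -0.2, "dy": -3.1, "dz": 0, "spin": -3, "grip": 5}, {"dx": -0.3, "dy": -4.2, "dz": 0, "spin": -4, "grip": 5}, {"dx": -0.4, "dy": -6.2, "dz": 0, "spin": -6, "grip": 5}, {"dx": -0.4, "dy": -6.2, "dz": 0, "spin": -6, "grip": 5}])

```text
time: 13.45
tool_pos: [0.5312, -0.0069, 0.0718]
tool_rot: [0.0, -0.129, 0.992, -0.0]
contact_force: [0.1, -0.1, -1.6]
opening: 0.0136
grasp_force: 40.8
```

```bash
python3 - <<'E'
exec(open('st.py').read())
for a in (-88,-86,-84,-82,-80,-78,-76): print(a,go(a,.0716,-.0016,0))
E
```

```text
t 13.75 th -89.99 centre-st mm [ 0.04 -1.49] z 0.0718 F st [-0.09  0.09 -1.85] tz [-0.01  0.05 -0.02]
-88 (array([ 0.  , -2.19,  0.2 ]), np.float64(-1.99), np.float64(104.81))
-86 (array([-0.11, -4.28,  0.2 ]), np.float64(-3.99), np.float64(104.81))
-84 (array([-0.29, -6.37,  0.2 ]), np.float64(-5.99), np.float64(104.81))
-82 (array([-0.54, -8.45,  0.2 ]), np.float64(-7.99), np.float64(104.81))
-80 (array([ -0.87, -10.52,   0.2 ]), np.float64(-9.99), np.float64(104.81))
-78 (array([ -1.27, -12.57,   0.2 ]), np.float64(-11.99), np.float64(104.81))
-76 (array([ -1.74, -14.61,   0.2 ]), np.float64(-13.99), np.float64(104.81))
```

drive_tool(targets=[{"dx": 0, "dy": -1.1, "dz": 0, "spin": -1, "grip": 5}, {"dx": 0, "dy": -2.2, "dz": 0, "spin": -2, "grip": 5}, {"dx": -0.1, "dy": -3.2, "dz": 0, "spin": -3, "grip": 5}, {"dx": -0.1, "dy": -4.3, "dz": 0, "spin": -4, "grip": 5}, {"dx": -0.3, "dy": -6.4, "dz": 0, "spin": -6, "grip": 5}, {"dx": -0.3, "dy": -6.4, "dz": 0, "spin": -6, "grip": 5}])

```text
time: 14.35
tool_pos: [0.5331, -0.0129, 0.0718]
tool_rot: [-0.0, -0.181, 0.983, 0.0]
contact_force: [-0.8, 1.4, -1.1]
opening: 0.0136
grasp_force: 40.8
```

drive_tool(targets=[{"dx": -0.1, "dy": -1, "dz": 0, "spin": -1, "grip": 5}, {"dx": -0.1, "dy": -2.1, "dz": 0, "spin": -2, "grip": 5}, {"dx": -0.2, "dy": -3.1, "dz": 0, "spin": -3, "grip": 5}, {"dx": -0.3, "dy": -4.2, "dz": 0, "spin": -4, "grip": 5}, {"dx": -0.4, "dy": -6.2, "dz": 0, "spin": -6, "grip": 5}, {"dx": -0.4, "dy": -6.2, "dz": 0, "spin": -6, "grip": 5}])

```text
time: 14.95
tool_pos: [0.5358, -0.0186, 0.0718]
tool_rot: [0.0, -0.232, 0.973, -0.0]
contact_force: [0.2, 0.2, -2.4]
opening: 0.0134
grasp_force: 40.8
```

```bash
python3 - <<'E'
exec(open('st.py').read())
for a in (-77,-76,-75,-74,-73,-72,-70,-68,-66): print(a,go(a,.0716,-.0016,0))
E
```

```text
t 15.25 th -77.99 centre-st mm [ 0.08 -1.54] z 0.0718 F st [-0.06 -0.19 -1.66] tz [ 0.   -0.04  0.05]
-77 (array([ 0.08, -1.07,  0.2 ]), np.float64(-0.99), np.float64(116.81))
-76 (array([ 0.05, -2.12,  0.2 ]), np.float64(-1.99), np.float64(116.81))
-75 (array([ 0.01, -3.17,  0.2 ]), np.float64(-2.99), np.float64(116.81))
-74 (array([-0.06, -4.21,  0.2 ]), np.float64(-3.99), np.float64(116.81))
-73 (array([-0.14, -5.26,  0.2 ]), np.float64(-4.99), np.float64(116.81))
-72 (array([-0.24, -6.3 ,  0.2 ]), np.float64(-5.99), np.float64(116.81))
-70 (array([-0.49, -8.38,  0.2 ]), np.float64(-7.99), np.float64(116.81))
-68 (array([ -0.82, -10.45,   0.2 ]), np.float64(-9.99), np.float64(116.81))
-66 (array([ -1.22, -12.5 ,   0.2 ]), np.float64(-11.99), np.float64(116.81))
```

drive_tool(targets=[{"dx": 0.1, "dy": -1.1, "dz": 0, "spin": -1, "grip": 5}, {"dx": 0.1, "dy": -2.1, "dz": 0, "spin": -2, "grip": 5}, {"dx": 0, "dy": -3.2, "dz": 0, "spin": -3, "grip": 5}, {"dx": -0.1, "dy": -4.2, "dz": 0, "spin": -4, "grip": 5}, {"dx": -0.1, "dy": -4.2, "dz": 0, "spin": -4, "grip": 5}], grip_force=80)

```text
time: 15.75
tool_pos: [0.5377, -0.0223, 0.0718]
tool_rot: [0.0, -0.266, 0.964, -0.0]
contact_force: [-0.1, -0.1, -1.6]
opening: 0.0131
grasp_force: 78.9
```

drive_tool(targets=[{"dx": -0.1, "dy": -1, "dz": 0, "spin": -1, "grip": 5}, {"dx": -0.1, "dy": -2.1, "dz": 0, "spin": -2, "grip": 5}, {"dx": -0.1, "dy": -3.1, "dz": 0, "spin": -3, "grip": 5}, {"dx": -0.1, "dy": -3.1, "dz": 0, "spin": -3, "grip": 5}])

```text
time: 16.15
tool_pos: [0.5394, -0.0249, 0.0718]
tool_rot: [-0.0, -0.291, 0.957, -0.0]
contact_force: [1.0, 0.8, -2.4]
opening: 0.013
grasp_force: 78.9
```

```bash
python3 - <<'E'
exec(open('st.py').read())
for a in (-70,-69,-68,-66,-64): print(a,go(a,.0716,-.0016,0))
E
```

```text
t 16.45 th -70.97 centre-st mm [ 0.04 -1.52] z 0.0718 F st [-0.11 -0.23 -1.56] tz [ 0.02 -0.   -0.1 ]
-70 (array([ 0.05, -1.08,  0.21]), np.float64(-0.97), np.float64(123.83))
-69 (array([ 0.03, -2.12,  0.21]), np.float64(-1.97), np.float64(123.83))
-68 (array([-0.02, -3.17,  0.21]), np.float64(-2.97), np.float64(123.83))
-66 (array([-0.16, -5.26,  0.21]), np.float64(-4.97), np.float64(123.83))
-64 (array([-0.38, -7.34,  0.21]), np.float64(-6.97), np.float64(123.83))
```

Tip at about 45°. From here I'll take 2° steps.

drive_tool(targets=[{"dx": 0, "dy": -1.1, "dz": 0, "spin": -1, "grip": 5}, {"dx": 0, "dy": -2.1, "dz": 0, "spin": -2, "grip": 5}, {"dx": 0, "dy": -2.1, "dz": 0, "spin": -2, "grip": 5}])

```text
time: 16.75
tool_pos: [0.5406, -0.0266, 0.0718]
tool_rot: [0.0, -0.308, 0.951, -0.0]
contact_force: [-0.4, 0.9, -1.0]
opening: 0.0131
grasp_force: 78.9
```

```bash
python3 st.py
```

```text
t 17.05 th -68.96 centre-st mm [ 0.02 -1.54] z 0.0718 F st [-0.09  0.12 -1.31] tz [ 0.03  0.01 -0.01]
```

drive_tool(targets=[{"dx": 0, "dy": -1, "dz": 0, "spin": -1, "grip": 5}, {"dx": 0, "dy": -1, "dz": 0, "spin": -1, "grip": 5}, {"dx": 0, "dy": -1, "dz": 0, "spin": -1, "grip": 5}])

```text
time: 17.35
tool_pos: [0.541, -0.0274, 0.0718]
tool_rot: [-0.0, -0.316, 0.949, -0.0]
contact_force: [-0.2, -0.0, -1.9]
opening: 0.0131
grasp_force: 78.9
```

```bash
python3 st.py
```

```text
t 17.65 th -67.97 centre-st mm [-0.03 -1.48] z 0.0718 F st [ 0.13  0.17 -1.32] tz [ 0.    0.02 -0.02]
```

drive_tool(targets=[{"dx": 0, "dy": -1, "dz": 0, "spin": -1, "grip": 5}, {"dx": 0, "dy": -1.6, "dz": 0, "spin": -1.5, "grip": 5}, {"dx": 0, "dy": -1.6, "dz": 0, "spin": -1.5, "grip": 5}])

```text
time: 17.95
tool_pos: [0.5421, -0.0287, 0.0718]
tool_rot: [-0.0, -0.328, 0.945, -0.0]
contact_force: [0.8, -0.3, -1.1]
opening: 0.0131
grasp_force: 78.9
```

drive_tool(targets=[{"dx": 0, "dy": -1, "dz": 0, "spin": -1, "grip": 5}, {"dx": 0, "dy": -1.6, "dz": 0, "spin": -1.5, "grip": 5}, {"dx": 0, "dy": -1.6, "dz": 0, "spin": -1.5, "grip": 5}])

```text
time: 18.25
tool_pos: [0.5431, -0.03, 0.0718]
tool_rot: [-0.0, -0.341, 0.94, -0.0]
contact_force: [0.2, 0.3, -0.7]
opening: 0.0131
grasp_force: 78.9
```

```bash
python3 st.py
```

```text
t 18.55 th -64.97 centre-st mm [-0.03 -1.57] z 0.0718 F st [ 0.09 -0.04 -1.53] tz [ 0.03  0.01 -0.04]
```

drive_tool(targets=[{"dx": 0, "dy": -1, "dz": 0, "spin": -1, "grip": 5}, {"dx": 0, "dy": -1.6, "dz": 0, "spin": -1.5, "grip": 5}, {"dx": 0, "dy": -1.6, "dz": 0, "spin": -1.5, "grip": 5}])

```text
time: 18.85
tool_pos: [0.5441, -0.0312, 0.0718]
tool_rot: [0.0, -0.353, 0.936, -0.0]
contact_force: [-0.4, -0.9, -1.2]
opening: 0.0129
grasp_force: 78.9
```

drive_tool(targets=[{"dx": 0, "dy": -1, "dz": 0, "spin": -1, "grip": 5}, {"dx": 0, "dy": -1.6, "dz": 0, "spin": -1.5, "grip": 5}, {"dx": 0, "dy": -1.6, "dz": 0, "spin": -1.5, "grip": 5}])

```text
time: 19.15
tool_pos: [0.5452, -0.0323, 0.0718]
tool_rot: [0.0, -0.365, 0.931, -0.0]
contact_force: [1.1, 0.1, -1.5]
opening: 0.0131
grasp_force: 78.9
```

```bash
python3 st.py
```

```text
t 19.45 th -61.97 centre-st mm [-0.01 -1.63] z 0.0718 F st [ 0.12  0.16 -1.37] tz [ 0.02 -0.07  0.09]
```

drive_tool(targets=[{"dx": 0, "dy": -1, "dz": 0, "spin": -1, "grip": 5}, {"dx": 0, "dy": -1.6, "dz": 0, "spin": -1.5, "grip": 5}, {"dx": 0, "dy": -1.6, "dz": 0, "spin": -1.5, "grip": 5}])

```text
time: 19.75
tool_pos: [0.5463, -0.0336, 0.0718]
tool_rot: [0.0, -0.377, 0.926, -0.0]
contact_force: [-0.2, 0.7, -1.3]
opening: 0.0128
grasp_force: 78.9
```

drive_tool(targets=[{"dx": 0, "dy": -1, "dz": 0, "spin": -1, "grip": 5}, {"dx": 0, "dy": -1.6, "dz": 0, "spin": -1.5, "grip": 5}, {"dx": 0, "dy": -1.6, "dz": 0, "spin": -1.5, "grip": 5}])

```text
time: 20.05
tool_pos: [0.547, -0.0348, 0.0718]
tool_rot: [-0.0, -0.389, 0.921, -0.0]
contact_force: [-2.0, -1.6, 0.6]
opening: 0.0131
grasp_force: 79.3
```

```bash
python3 st.py
```

```text
t 20.35 th -58.98 centre-st mm [-0.4  -1.78] z 0.0718 F st [-3.35 -1.2   1.01] tz [-0.45  0.77 -0.33]
```

drive_tool(targets=[{"dx": 0, "dy": -0.5, "dz": 0, "spin": -0.5, "grip": 5}, {"dx": 0, "dy": -1, "dz": 0, "spin": -1, "grip": 5}, {"dx": 0, "dy": -1, "dz": 0, "spin": -1, "grip": 5}, {"dx": 0, "dy": -1, "dz": 0, "spin": -1, "grip": 5}])

```text
time: 20.75
tool_pos: [0.5478, -0.0355, 0.0718]
tool_rot: [-0.0, -0.397, 0.918, -0.0]
contact_force: [-3.8, -2.5, 2.2]
opening: 0.013
grasp_force: 79.6
```

```bash
python3 st.py
```

```text
t 21.05 th -57.96 centre-st mm [-0.36 -1.71] z 0.0718 F st [-4.61 -1.5   2.09] tz [-0.52  0.98 -0.38]
```

The plunger is now pressed to about 8 N. Fx fits with the plunger reaction plus the eye reaction, and the force slope matches 2.5 N/mm. I'll ease back, set the hook down and release it.

drive_tool(targets=[{"dx": 0, "dy": 0.5, "dz": 0, "spin": 0.5, "grip": 5}, {"dx": 0, "dy": 1, "dz": 0, "spin": 1, "grip": 5}, {"dx": 0, "dy": 2.1, "dz": 0, "spin": 2, "grip": 5}, {"dx": 0, "dy": 2.1, "dz": 0.2, "spin": 2, "grip": 5}, {"dx": 0, "dy": 2.1, "dz": 0.2, "spin": 2, "grip": 5}], grip_force=40)

```text
time: 21.55
tool_pos: [0.547, -0.0336, 0.0718]
tool_rot: [0.001, -0.381, 0.924, -0.0]
contact_force: [-0.3, -0.4, 0.2]
opening: 0.0132
grasp_force: 79.1
```

```bash
python3 st.py
```

```text
t 21.85 th -59.95 centre-st mm [ 0.26 -1.62] z 0.0718 F st [-0.1   0.37  0.72] tz [ 0.09 -0.08  0.07]
```

drive_tool(targets=[{"dx": 0, "dy": 0, "dz": 0, "spin": 0, "grip": 14}, {"dx": 0, "dy": 0, "dz": 0, "spin": 0, "grip": 15}, {"dx": 0, "dy": 0, "dz": 0, "spin": 0, "grip": 17}, {"dx": 0, "dy": 0, "dz": 0, "spin": 0, "grip": 20}, {"dx": 0, "dy": 0, "dz": 0, "spin": 0, "grip": 28}, {"dx": 0, "dy": 0, "dz": 0, "spin": 0, "grip": 40}, {"dx": 0, "dy": 0, "dz": 0, "spin": 0, "grip": 40}], grip_force=20)

```text
time: 22.55
tool_pos: [0.5464, -0.0339, 0.0716]
tool_rot: [-0.0, -0.381, 0.924, -0.0]
contact_force: [-0.1, 0.5, 0.5]
opening: 0.0398
grasp_force: 0.0
```

drive_tool(targets=[{"dx": 0, "dy": 0, "dz": -5, "spin": 0, "grip": 40}, {"dx": 0, "dy": 0, "dz": -15, "spin": 0, "grip": 40}, {"dx": 0, "dy": 0, "dz": -35, "spin": 0, "grip": 40}, {"dx": 0, "dy": 0, "dz": -70, "spin": 0, "grip": 40}, {"dx": 0, "dy": 0, "dz": -110, "spin": 0, "grip": 40}, {"dx": 0, "dy": 0, "dz": -120, "spin": 0, "grip": 40}, {"dx": 0, "dy": 0, "dz": -120, "spin": 0, "grip": 40}])

```text
time: 23.25
tool_pos: [0.5477, -0.034, 0.1941]
tool_rot: [0.002, -0.381, 0.924, -0.001]
contact_force: [0.6, 0.2, 0.6]
opening: 0.0401
grasp_force: 0.0
```

```bash
python3 - <<'E'
from h import *
from fit import arc,w
ims=[]
d=cam("wrist");a=cv2.resize(np.ascontiguousarray(d["img"][:,:,::-1]),(500,375))
d=cam("side");im=np.ascontiguousarray(d["img"][180:280,250:350,::-1])
P=post(-59.95,-.0016);yaw=ST[2]+np.radians(-59.95)
print((proj(d,w([*P,yaw],np.r_[[[0,0,.08]],[[0,0,0.]],arc(.06,[30,60])]))-[250,180])*3)
b=cv2.resize(im,(300,300),interpolation=cv2.INTER_CUBIC);o=np.zeros((375,800,3),np.uint8);o[:,:500]=a;o[:300,500:]=b
cv2.imwrite("pics/end.png",o)
E
```

```text
[[150.76661896 153.55122559]
 [143.39283842 233.46804633]
 [182.62489698 203.20850912]
 [209.64685006 191.70176748]]
```

View pics/end.png

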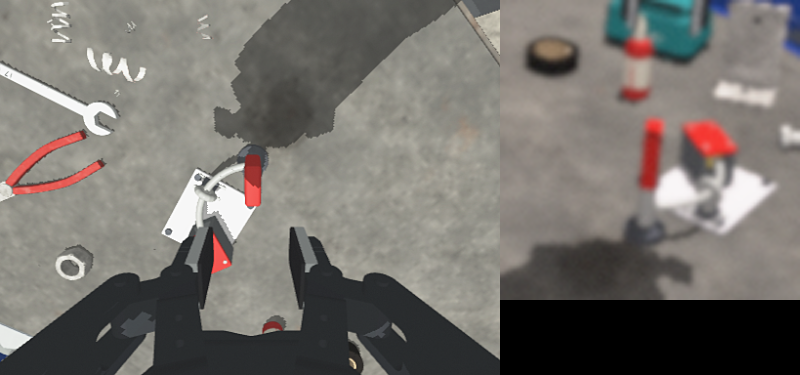

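The last picture shows the hook upright, with its handle at (651,155) in the side view as predicted. The arc goes through the eye into the housing, the bystanders are untouched and the gripper is clear.

```bash
python3 -c "
from bench import ctrl
print(ctrl.close_job())"
```

```text
the job is handed in; nothing more can be done
None
```

The job is handed in; no verdict came back. The hook stands upright on its foot, through the eye with its tip at the plunger, after pressing it at about 8 N (worked out from the wrist force, as the plunger force is not measured directly).

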